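# Find the fullest tin of canvas tacks by feel

### The arm

A 6-joint arm with a two-finger parallel gripper is mounted at the origin on the work surface. World frame = base frame: x ahead of the robot, y to its left, z up, the work surface at z = 0. Lengths are in m, angles in rad, forces in N, time in s.
With the tool pointing down it reaches from about 0.35 to 0.975 m from the base axis. Payload 17.4 kg.
Tool frame: the origin (TCP) lies at the very end of the fingers, on their centre line; the grasp point (between the pads) lies pinch_z behind it (pinch_z is the distance from the TCP to the grasp point, in m); z points along the fingers, y is the line along which they close (so a half turn about z gives the same grasp; the last joint's range is limited). The gripper opens to 85 mm and grips with 20 to 120 N. Pads are 22 mm wide; open, the fingers measure 114 mm over their backs; the gripper's body (76 mm by 85 mm) begins 54 mm behind the grasp point. The pads swing forward as they close: fully open they stand 13 mm farther back than shut.
Start: joints at [-1.38, 0.116, 1.442, -0, 1.584, -0.038], TCP at [0.153, -0.657, 0.231] pointing down, gripper open.
Joint ranges: [-2.83, 2.83], [-0.83, 2.19], [0.07, 2.5], [-1.14, 4.28], [0.01, 3], [-2.97, 2.97]. Speed limits (rad/s): [1.89, 1.89, 2.22, 3.14, 3.14, 3.14].

### API

Orientations are given as a unit quaternion [w, x, y, z].
In Python, from cell import state, snapshot, camera_model, job_done, pinch_z gives the robot as it stands.
- The arm moves only by the tool apply_moves, never from a script. Its argument "targets" is text: rows parted by semicolons, each of 7 numbers parted by spaces: the turn, a rotation vector about the tool's x, y, z in degrees, then the shift along the tool's x, y, z in mm, then the opening, from 0 (shut) to 1 (fully open). In form: ax ay az x y z hand; .... A call has 1 to 8 rows; each row shifts and turns the commanded pose from where the row before left it, along the tool's axes as they then stand; what a row does not reach is not made up. A row lasts 1/12 s, in which the tool goes at most 41.7 mm and 7.16 degrees, less where a joint would pass 70% of its speed; a pose out of reach is approached as far as the arm can. A call is refused whole if a number of a shift passes 41.7 or a number of a turn 7.16, either way. A call with a gripper value outside its range is refused whole. The fingers move at their own pace and stop on an object; "squeeze" is the grip in N (left out, the last holds). Time passes only in rows, so rows that do not move let the fingers close. It gives the time, the measured TCP pose, the force, the opening and the grip force at its end, in the units of the state.
- state(): the state, without advancing time (a new reading comes with each control period).
- snapshot(name): name is "scene" or "top" or "wrist"; returns (picture, depth): 480x640x3 uint8, blue, green, red; 480x640 float32, m along the optical axis (not along the pixel's ray), 0 where there is no reading.
- camera_model(name): a dict with "camera_matrix" (3x3 intrinsics, pixels), "rvec" (rotation vector, rad) and "tvec" (3), from world to camera coordinates, as OpenCV has them; the wrist camera has in their place "T_tool_cam" (4x4, takes a point from camera to tool coordinates, whose origin is the TCP and whose axes are the flange's). Camera axes: x right, y down, z forward; pixel columns grow to the right and rows downward; lengths in m; the calibration is good to about 2 mm. A picture is of the moment at which its call begins: read the wrist's pose just before it. camera_model takes no time and is no camera call.
- job_done(): hands the job in; it is judged then, once.
The state is a dict: "t": time; "joints": joint angles; "qvel": joint speeds; "effort": joint torques, N m; "tcp_pos": TCP position; "tool_rot": TCP orientation; "contact_force": force on the tool from outside, world axes, zero at the start; "ft_torque": the same for the moment, N m; "finger_gap": finger opening in m; "gripper_force": force on a finger pad.
Only numpy, scipy, OpenCV 4.12 (cv2) and the standard library are available. Lean on these libraries where they do the work, as an engineer would, in place of code of your own. Each camera call takes 0.05 s, during which the arm holds its last target. There are 200 camera calls.

### The job

One of the three identical closed tins of canvas tacks on the painter's desk is much fuller than the other two. Take first the tin on the blue coaster, then the one on the yellow, then the one on the red: lift each about 8 cm straight up to feel its weight, pausing a moment, and stand it back upright where it stood (the last may stay in the hand if it is the heaviest). Finish while holding the heaviest tin up in the gripper, upright, still and some 20 cm above the desk, not letting go, with the two lighter tins standing on their own coasters and everything else left where it is.

Things in the scene. Friction and masses are not known exactly. Their poses are not given: they have to be found in the camera images.
- tin_k: one of three closed round metal tins that look alike: silver body 60 mm in diameter, paper band with green line, flush dark lid over the top 12 mm; 80 mm tall. Origin: centre of underside, z up its axis. Stands on any of the coasters, within 6 mm of its centre. Hidden weight: the heaviest 0.64 to 0.77 kg, the other two 0.27 to 0.42 kg each; packed tight. A 60 N grip is harmless
- tin_m: one of three closed round metal tins that look alike: silver body 60 mm in diameter, paper band with green line, flush dark lid over the top 12 mm; 80 mm tall. Origin: centre of underside, z up its axis. Stands on any of the coasters, within 6 mm of its centre. Hidden weight: the heaviest 0.64 to 0.77 kg, the other two 0.27 to 0.42 kg each; packed tight. A 60 N grip is harmless
- tin_s: one of three closed round metal tins that look alike: silver body 60 mm in diameter, paper band with green line, flush dark lid over the top 12 mm; 80 mm tall. Origin: centre of underside, z up its axis. Stands on any of the coasters, within 6 mm of its centre. Hidden weight: the heaviest 0.64 to 0.77 kg, the other two 0.27 to 0.42 kg each; packed tight. A 60 N grip is harmless
- coaster_blue: the blue coaster, a flat disc 90 mm in diameter and 6 mm thick, fixed to the desk; a tin stands on it. Origin: centre of its underside, at desk level. The three coasters' places are mixed from start to start, their centres at least 130 mm apart
- coaster_yellow: the yellow coaster, a flat disc 90 mm in diameter and 6 mm thick, fixed to the desk; a tin stands on it. Origin: centre of its underside, at desk level. The three coasters' places are mixed from start to start, their centres at least 130 mm apart
- coaster_red: the red coaster, a flat disc 90 mm in diameter and 6 mm thick, fixed to the desk; a tin stands on it. Origin: centre of its underside, at desk level. The three coasters' places are mixed from start to start, their centres at least 130 mm apart
- tape_roll: roll of white tape lying flat, 84 mm outside diameter, 24 mm high; origin at centre of underside. Leave alone
- paint_tube: paint tube with red band lying flat, about 90 x 26 x 16 mm; origin at centre of underside. Leave alone
- eraser: white eraser, 50 x 18 x 14 mm, lying among the tins, at least 60 mm from any tin's centre; origin at centre of underside. Leave alone
- green_tube: paint tube with green band lying flat on the robot's side of the tins, about 90 x 26 x 16 mm; origin at centre of underside. Leave alone
- brush: paint brush lying on the robot's side of the tins, its length roughly left to right; origin at centre of underside. Leave alone
- jar: lidded glass jar, 68 mm diameter, 100 mm tall, beyond the tins; origin at centre of underside. Leave alone
- penguin: small black and white toy penguin, 104 mm tall, 56 mm wide, beyond the tins; origin at centre of underside. Leave alone

How it is judged:
By the outcome, as a careful person would: the job done as asked, in the order asked, and still so for the second after the job is handed in, while the arm keeps its last pose, push and grip.
It also fails if it takes over 67 s, if anything falls off the work surface, if the arm or the gripper's body presses on something with over 40 N, if the wrist force passes 120 N, or if a joint passes its speed limit or range.

## Working session

There is one attempt and no reset: what is moved stays moved. The work goes in short steps, Python scripts to look and compute and a tool call to move; the robot and the scene stay as the last step left them, time stands still between calls to the robot, and variables do not carry over. Pictures are saved under pics/ and viewed, at most 10 in all, crops included, and the job is handed in when it is done.

Besides the shell and the picture viewer there is one more tool, called after "Emit:" as name(argument=value, ...) on one line, values as JSON. apply_moves: Moves the arm, as the interface text tells. Its arguments: {"type":"object","properties":{"targets":{"type":"string"},"squeeze":{"type":"number"}},"required":["targets"]}

```bash
mkdir -p pics; ls; python3 - <<'E'
from cell import *
import cv2,numpy as np
s=state();print({k:np.round(v,4).tolist() if not callable(v) else v for k,v in s.items()},pinch_z)
for n in("top","scene"):
    p,d=snapshot(n);cv2.imwrite(f"pics/{n}0.png",p);np.save(f"{n}_d.npy",d);print(camera_model(n))
print(camera_model("wrist"))
E
```

```text
pics
{'t': 0.0, 'joints': [-1.3798, 0.1165, 1.4422, -0.0, 1.584, -0.0378], 'qvel': [-0.0014, -0.0002, 0.0005, -0.0009, -0.0014, 0.0005], 'effort': [-0.0012, -73.199, -63.2494, -0.0, 0.0063, -0.0], 'tcp_pos': [0.153, -0.6572, 0.2306], 'tool_rot': [-0.0006, 0.9935, 0.1141, -0.0001], 'contact_force': [-0.7967, -0.5703, 0.1647], 'ft_torque': [-0.0174, 0.0152, 0.0038], 'gripper_force': 0.0, 'finger_gap': 0.0853} 0.0187
{'camera_matrix': array([[451.86750543,   0.        , 317.75239577],
       [  0.        , 451.86750543, 233.86361551],
       [  0.        ,   0.        ,   1.        ]]), 'rvec': array([ 2.18236482, -2.12567681,  0.12715369]), 'tvec': array([-0.02682577,  0.55689486,  0.79044112])}
{'camera_matrix': array([[569.31136416,   0.        , 317.63892224],
       [  0.        , 569.31136416, 238.93582744],
       [  0.        ,   0.        ,   1.        ]]), 'rvec': array([ 1.42533769,  2.29026432, -0.78673709]), 'tvec': array([ 0.2407533 , -0.35945799,  1.53279912])}
{'camera_matrix': array([[358.56787456,   0.        , 325.08671424],
       [  0.        , 358.56787456, 231.9739212 ],
       [  0.        ,   0.        ,   1.        ]]), 'T_tool_cam': array([[-2.99426574e-04, -9.63673790e-01, -2.67081890e-01,
         6.76963435e-02],
       [ 9.99999038e-01, -6.50206094e-04,  1.22494373e-03,
         8.56770153e-04],
       [-1.35410444e-03, -2.67081266e-01,  9.63673058e-01,
        -1.43443722e-01],
       [ 0.00000000e+00,  0.00000000e+00,  0.00000000e+00,
         1.00000000e+00]])}
```

View pics/top0.png

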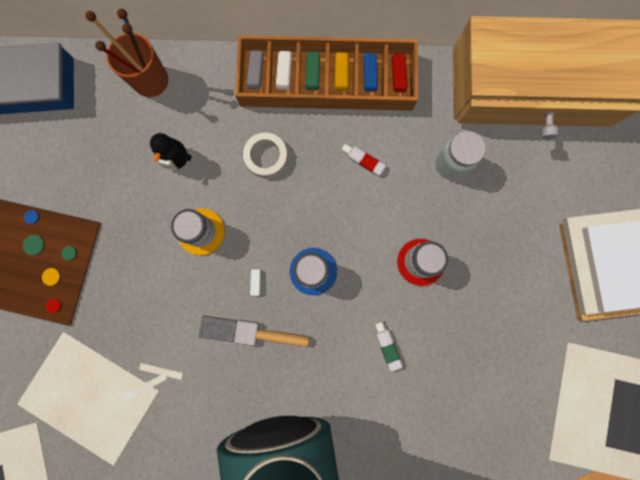

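View pics/scene0.png

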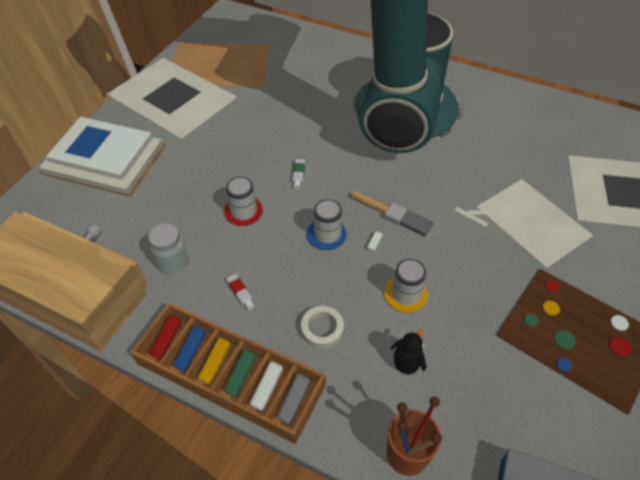

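The top view shows the tin lids at about (311,271) on blue, (189,227) on yellow and (430,260) on red. The eraser is at (256,283), the penguin at (170,150) and the jar at (466,150).

```bash
cat > h.py <<'E'
from cell import *
import cv2,numpy as np
from scipy.spatial.transform import Rotation as R
def cloud(n,d):
    m=camera_model(n);K=m["camera_matrix"];v,u=np.mgrid[:480,:640]
    c=np.stack([(u-K[0,2])/K[0,0]*d,(v-K[1,2])/K[1,1]*d,d],-1)
    return (c-m["tvec"])@cv2.Rodrigues(m["rvec"])[0]
def tins(n,p,d):
    X=cloud(n,d);h=cv2.cvtColor(p,cv2.COLOR_BGR2HSV)
    out={}
    for nm,lo,hi in(("blue",100,125),("yellow",18,32),("red",0,6)):
        hue=(h[...,0]>=lo)&(h[...,0]<=hi)|((nm=="red")&(h[...,0]>174))
        m=hue&(h[...,1]>150)&(X[...,2]<.02)&(X[...,2]>-.01)&(d>0)&(X[...,0]<.62)&(abs(X[...,1])<.32)
        k,l,s,c=cv2.connectedComponentsWithStats(m.astype(np.uint8))
        i=1+s[1:,4].argmax();P=X[l==i][:,:2]
        (cx,cy),r=cv2.minEnclosingCircle(P.astype(np.float32))
        near=np.hypot(X[...,0]-cx,X[...,1]-cy)<.06
        T=X[near&(d>0)&(X[...,2]>.078)&(X[...,2]<.095)]
        (tx,ty),tr=cv2.minEnclosingCircle(T[:,:2].astype(np.float32)) if len(T)>20 else ((0,0),0)
        out[nm]=np.round([cx,cy,r,tx,ty,tr,np.median(T[:,2]) if len(T) else 0],4)
    return out
E
python3 - <<'E'
from h import *
for n in("top","scene"):
    p=cv2.imread(f"pics/{n}0.png");d=np.load(f"{n}_d.npy")
    print(n,tins(n,p,d))
    X=cloud(n,d)
    for q in {"top":[(170,150),(466,150),(256,283),(255,332),(388,346),(365,160),(265,154),(311,271),(189,227),(430,260),(100,350)],"scene":[(410,345),(168,235),(375,240)]}[n]: print(q,np.round(X[q[1],q[0]],3))
    H=(X[...,2]>.09)&(X[...,0]>.35)&(X[...,0]<.75)&(abs(X[...,1])<.35)&(d>0)
    k,l,s,c=cv2.connectedComponentsWithStats(H.astype(np.uint8))
    for i in range(1,k):
        if s[i,4]>40:P=X[l==i];print("tall",np.round(P.min(0),3),np.round(P.max(0),3))
E
```

```text
top {'blue': array([ 0.4907, -0.0048,  0.0433,  0.4905, -0.0015,  0.0299,  0.088 ]), 'yellow': array([0.56  , 0.2098, 0.0443, 0.5605, 0.2115, 0.0303, 0.0876]), 'red': array([ 0.5127, -0.2062,  0.0448,  0.515 , -0.2041,  0.0299,  0.0881])}
(170, 150) [0.697 0.256 0.07 ]
(466, 150) [ 0.7   -0.263  0.102]
(256, 283) [0.466 0.099 0.016]
(255, 332) [0.378 0.096 0.022]
(388, 346) [ 0.359 -0.144  0.018]
(365, 160) [ 0.703 -0.098  0.019]
(265, 154) [0.715 0.095 0.002]
(311, 271) [ 0.487 -0.003  0.09 ]
(189, 227) [0.557 0.208 0.087]
(430, 260) [ 0.511 -0.203  0.09 ]
(100, 350) [0.336 0.382 0.005]
tall [ 0.676 -0.294  0.09 ] [ 0.735 -0.235  0.106]
tall [0.685 0.249 0.09 ] [0.723 0.285 0.108]
scene {'blue': array([ 0.4935, -0.0039,  0.0429,  0.4894, -0.0023,  0.0313,  0.0855]), 'yellow': array([0.5611, 0.2106, 0.0441, 0.5583, 0.2108, 0.0313, 0.0852]), 'red': array([ 0.5151, -0.2044,  0.0441,  0.5134, -0.2047,  0.0317,  0.0854])}
(410, 345) [0.715 0.268 0.096]
(168, 235) [ 0.701 -0.256  0.098]
(375, 240) [0.469 0.104 0.015]
tall [ 0.675 -0.296  0.09 ] [ 0.735 -0.235  0.104]
tall [0.685 0.25  0.09 ] [0.721 0.285 0.107]
```

Emit:
apply_moves(targets="0 0 6.5 0 0 0 1;0 0 6.6 0 0 0 1;0 0 0 18 -35 0 1;0 0 0 18 -35 0 1;0 0 0 18 -35 0 1;0 0 0 18 -35 0 1;0 0 0 18 -35 0 1;0 0 0 18 -35 0 1", squeeze=60)

```text
t: 0.77
tcp_pos: [0.2614, -0.4456, 0.2309]
tool_rot: [-0.0, 1.0, -0.0, -0.0]
contact_force: [-0.0, 0.1, -0.1]
finger_gap: 0.0854
gripper_force: 0.0
```

Emit:
apply_moves(targets="0 0 0 18 -35 0 1;0 0 0 18 -35 0 1;0 0 0 18 -35 0 1;0 0 0 18 -35 0 1;0 0 0 18 -35 0 1;0 0 0 18 -35 0 1;0 0 0 18 -35 0 1;0 0 0 18 -35 0 1")

```text
t: 1.43
tcp_pos: [0.4053, -0.1655, 0.2313]
tool_rot: [0.0, 1.0, -0.0, 0.0]
contact_force: [0.7, -1.4, -0.2]
finger_gap: 0.0856
gripper_force: 0.0
```

Emit:
apply_moves(targets="0 0 0 18 -35 0 1;0 0 0 18 -35 0 1;0 0 0 18 -35 0 1;0 0 0 15 -30 0 1;0 0 0 8 -15 0 1;0 0 0 0 0 0 1;0 0 0 0 0 0 1")

```text
t: 2.02
tcp_pos: [0.482, -0.0167, 0.2309]
tool_rot: [0.0, 1.0, 0.001, -0.0]
contact_force: [0.2, -0.0, 0.4]
finger_gap: 0.0855
gripper_force: 0.0
```

```bash
cat >> h.py <<'E'
def info(*xy):
    s=state();q=np.array(s["tool_rot"]);r=R.from_quat(q[[1,2,3,0]]).as_matrix()
    print("t",round(s["t"],2),"tcp",np.round(s["tcp_pos"],4),"F",np.round(s["contact_force"],2),"M",np.round(s["ft_torque"],3),"gap",round(s["finger_gap"],4),"g",round(s["gripper_force"],1))
    print(np.round(r,4).tolist())
    if xy: print("tool delta mm",np.round(r.T@(np.array(xy)-s["tcp_pos"])*1000,1))
E
python3 -c "
from h import *
info(.490,-.002,.231)
for i in range(4):
  print(np.round(state()['contact_force'],2))"
```

```text
t 2.02 tcp [ 0.482  -0.0167  0.2309] F [ 0.18 -0.02  0.38] M [-0.012 -0.01   0.027] gap 0.0855 g 0.0
[[1.0, 0.0022, -0.001], [0.0022, -1.0, -0.0001], [-0.001, 0.0, -1.0]]
tool delta mm [  8.  -14.7  -0.2]
[ 0.18 -0.02  0.38]
[ 0.18 -0.02  0.38]
[ 0.18 -0.02  0.38]
[ 0.18 -0.02  0.38]
```

Emit:
apply_moves(targets="0 0 0 8 -15 20 1;0 0 0 0 0 36 1;0 0 0 0 0 36 1;0 0 0 0 0 36 1;0 0 0 0 0 36 1;0 0 0 0 0 25 1;0 0 0 0 0 10 1;0 0 0 0 0 0 1")

```text
t: 2.68
tcp_pos: [0.4886, -0.0031, 0.0303]
tool_rot: [-0.0, 1.0, -0.0, -0.002]
contact_force: [0.4, 0.0, -0.7]
finger_gap: 0.0855
gripper_force: 0.0
```

Emit:
apply_moves(targets="0 0 0 0 0 0 0.5;0 0 0 0 0 0 0.5;0 0 0 0 0 0 0.5;0 0 0 0 0 0 0.5;0 0 0 0 0 0 0.5;0 0 0 0 0 0 0.5")

```text
t: 3.18
tcp_pos: [0.4913, -0.0025, 0.035]
tool_rot: [0.0, 1.0, 0.0, 0.002]
contact_force: [-2.5, -0.8, 7.6]
finger_gap: 0.0595
gripper_force: 66.0
```

```bash
python3 -c "
from h import *
info(.490,-.002,.032)"
```

```text
t 3.18 tcp [ 0.4913 -0.0025  0.035 ] F [-2.48 -0.77  7.62] M [0.014 0.283 0.012] gap 0.0595 g 66.0
[[1.0, 0.0001, 0.0036], [0.0001, -1.0, -0.0003], [0.0036, 0.0003, -1.0]]
tool delta mm [-1.3 -0.5  3. ]
```

Emit:
apply_moves(targets="0 0 0 0 0 -5 0.5;0 0 0 0 0 -10 0.5;0 0 0 0 0 -15 0.5;0 0 0 0 0 -20 0.5;0 0 0 0 0 -15 0.5;0 0 0 0 0 -10 0.5;0 0 0 0 0 -5 0.5;0 0 0 0 0 0 0.5")

```text
t: 3.85
tcp_pos: [0.4904, -0.0024, 0.1137]
tool_rot: [0.0, 1.0, 0.0, 0.001]
contact_force: [-0.0, 0.3, -3.6]
finger_gap: 0.0593
gripper_force: 65.5
```

Emit:
apply_moves(targets="0 0 0 0 0 0 0.5;0 0 0 0 0 0 0.5;0 0 0 0 0 0 0.5;0 0 0 0 0 0 0.5;0 0 0 0 0 0 0.5;0 0 0 0 0 0 0.5")

```text
t: 4.35
tcp_pos: [0.4899, -0.0023, 0.112]
tool_rot: [-0.0, 1.0, 0.0, -0.0]
contact_force: [0.2, -1.0, -3.2]
finger_gap: 0.0594
gripper_force: 65.5
```

Emit:
apply_moves(targets="0 0 0 0 0 0 0.5;0 0 0 0 0 0 0.5;0 0 0 0 0 0 0.5;0 0 0 0 0 0 0.5")

```text
t: 4.68
tcp_pos: [0.49, -0.0024, 0.1123]
tool_rot: [0.0, 1.0, 0.0, 0.0]
contact_force: [-0.1, 0.6, -2.8]
finger_gap: 0.0592
gripper_force: 65.5
```

```bash
python3 -c "
from h import *
info()
p,d=snapshot('scene');cv2.imwrite('pics/s1.png',p[100:350,150:500])"
```

```text
t 4.68 tcp [ 0.49   -0.0024  0.1123] F [-0.09  0.57 -2.85] M [ 0.007 -0.045 -0.023] gap 0.0592 g 65.5
[[1.0, 0.0001, 0.0], [0.0001, -1.0, -0.0], [0.0, 0.0, -1.0]]
```

View pics/s1.png

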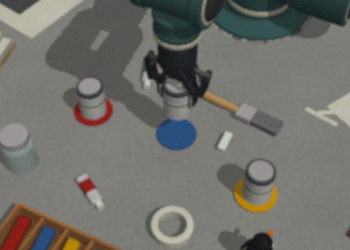

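The tin from the blue coaster is lifted clear and weighs about 3 N, so it is light. The wrist deflected about 3 mm at the grasp, so I lower 76 mm and then check contact.

Emit:
apply_moves(targets="0 0 0 0 0 8 0.5;0 0 0 0 0 15 0.5;0 0 0 0 0 20 0.5;0 0 0 0 0 15 0.5;0 0 0 0 0 10 0.5;0 0 0 0 0 5 0.5;0 0 0 0 0 3 0.5;0 0 0 0 0 0 0.5")

```text
t: 5.4
tcp_pos: [0.49, -0.0023, 0.0362]
tool_rot: [-0.0, 1.0, 0.0, -0.0]
contact_force: [-0.7, 0.6, -2.8]
finger_gap: 0.0593
gripper_force: 65.4
```

Emit:
apply_moves(targets="0 0 0 0 0 0 0.5;0 0 0 0 0 0.5 0.5;0 0 0 0 0 0.5 0.5;0 0 0 0 0 0 0.5;0 0 0 0 0 0 0.5")

```text
t: 5.82
tcp_pos: [0.4901, -0.0024, 0.0356]
tool_rot: [-0.0, 1.0, 0.0, 0.0]
contact_force: [-0.5, -0.6, -3.2]
finger_gap: 0.0596
gripper_force: 65.4
```

```bash
python3 -c "
from h import *
info()"
```

```text
t 5.82 tcp [ 0.4901 -0.0024  0.0356] F [-0.47 -0.57 -3.23] M [-0.03   0.009 -0.053] gap 0.0596 g 65.4
[[1.0, 0.0001, 0.0004], [0.0001, -1.0, 0.0], [0.0004, -0.0, -1.0]]
```

Still hanging, so I go down in 0.5 mm steps.

Emit:
apply_moves(targets="0 0 0 0 0 0.5 0.5;0 0 0 0 0 0.5 0.5;0 0 0 0 0 0 0.5;0 0 0 0 0 0 0.5")

```text
t: 6.15
tcp_pos: [0.4901, -0.0024, 0.035]
tool_rot: [0.0, 1.0, 0.0, 0.0]
contact_force: [-5.3, -0.7, 5.9]
finger_gap: 0.0593
gripper_force: 66.3
```

Emit:
apply_moves(targets="0 0 0 0 0 0.5 0.5;0 0 0 0 0 0.5 0.5;0 0 0 0 0 0 0.5;0 0 0 0 0 0 0.5")

```text
t: 6.48
tcp_pos: [0.4903, -0.0024, 0.035]
tool_rot: [0.0, 1.0, 0.0, 0.0]
contact_force: [-11.2, 0.5, 18.4]
finger_gap: 0.0594
gripper_force: 67.4
```

Emit:
apply_moves(targets="0 0 0 0 0 -0.7 0.5;0 0 0 0 0 -0.5 0.5;0 0 0 0 0 0 0.5;0 0 0 0 0 0 1;0 0 0 0 0 0 1;0 0 0 0 0 0 1;0 0 0 0 0 0 1;0 0 0 0 0 0 1")

```text
t: 7.15
tcp_pos: [0.49, -0.0023, 0.0344]
tool_rot: [-0.0, 1.0, 0.0, -0.0]
contact_force: [-0.2, 0.4, 0.4]
finger_gap: 0.0857
gripper_force: 0.0
```

```bash
python3 -c "
from h import *
info(.5594,.2112,.032)"
```

```text
t 7.15 tcp [ 0.49   -0.0023  0.0344] F [-0.19  0.37  0.42] M [-0.025  0.006 -0.033] gap 0.0857 g 0.0
[[1.0, 0.0001, -0.0], [0.0001, -1.0, 0.0], [-0.0, -0.0, -1.0]]
tool delta mm [  69.4 -213.5    2.4]
```

Emit:
apply_moves(targets="0 0 0 0 0 -10 1;0 0 0 0 0 -25 1;0 0 0 0 0 -35 1;0 0 0 0 0 -35 1;0 0 0 0 0 -15 1;0 0 0 0 0 0 1")

```text
t: 7.65
tcp_pos: [0.4915, -0.0024, 0.1597]
tool_rot: [0.0, 1.0, 0.0, 0.003]
contact_force: [0.7, 0.5, 0.9]
finger_gap: 0.0853
gripper_force: 0.0
```

Emit:
apply_moves(targets="0 0 0 6 -18 0 1;0 0 0 11 -35 0 1;0 0 0 12 -36 0 1;0 0 0 12 -36 0 1;0 0 0 11.4 -36 0 1;0 0 0 11 -34.5 0 1;0 0 0 6 -18 0 1;0 0 0 0 0 0 1")

```text
t: 8.32
tcp_pos: [0.5596, 0.2144, 0.1538]
tool_rot: [-0.0, 1.0, 0.001, -0.001]
contact_force: [-0.2, 0.2, -0.1]
finger_gap: 0.0855
gripper_force: 0.0
```

```bash
python3 -c "
from h import *
p,d=snapshot('scene');print(tins('scene',p,d))
info(.5594,.2112,.032)"
```

```text
{'blue': array([ 0.4932, -0.0039,  0.0422,  0.4878, -0.0045,  0.0332,  0.0854]), 'yellow': array([0.5607, 0.2101, 0.0444, 0.5588, 0.2097, 0.0313, 0.0851]), 'red': array([ 0.5152, -0.2038,  0.0432,  0.5134, -0.2068,  0.0323,  0.0854])}
t 8.37 tcp [0.5592 0.2127 0.1538] F [ 0.1  -0.14 -0.6 ] M [-0.023 -0.001  0.044] gap 0.0854 g 0.0
[[1.0, 0.0024, -0.0013], [0.0024, -1.0, -0.0003], [-0.0013, 0.0003, -1.0]]
tool delta mm [  0.3   1.4 121.8]
```

Emit:
apply_moves(targets="0 0 0 0 0 10 1;0 0 0 0 0 25 1;0 0 0 0 0 36 1;0 0 0 0 0 30 1;0 0 0 0 0 15 1;0 0 0 0 0 5 1;0 0 0 0 0 0 1;0 0 0 0 0 0 1")

```text
t: 9.03
tcp_pos: [0.5597, 0.2107, 0.0344]
tool_rot: [-0.0, 1.0, -0.0, 0.0]
contact_force: [0.6, -0.5, 1.3]
finger_gap: 0.0855
gripper_force: 0.0
```

Emit:
apply_moves(targets="0 0 0 0 0 0 0.5;0 0 0 0 0 0 0.5;0 0 0 0 0 0 0.5;0 0 0 0 0 0 0.5;0 0 0 0 0 0 0.5;0 0 0 0 0 0 0.5")

```text
t: 9.53
tcp_pos: [0.56, 0.2115, 0.0351]
tool_rot: [-0.0, 1.0, 0.0, 0.001]
contact_force: [-1.0, 1.0, 6.8]
finger_gap: 0.0579
gripper_force: 64.0
```

Emit:
apply_moves(targets="0 0 0 0 0 -5 0.5;0 0 0 0 0 -10 0.5;0 0 0 0 0 -15 0.5;0 0 0 0 0 -20 0.5;0 0 0 0 0 -15 0.5;0 0 0 0 0 -10 0.5;0 0 0 0 0 -5 0.5;0 0 0 0 0 0 0.5")

```text
t: 10.2
tcp_pos: [0.5597, 0.2112, 0.1148]
tool_rot: [-0.0, 1.0, 0.0, 0.001]
contact_force: [0.8, 0.9, -2.9]
finger_gap: 0.0579
gripper_force: 64.8
```

Emit:
apply_moves(targets="0 0 0 0 0 0 0.5;0 0 0 0 0 0 0.5;0 0 0 0 0 0 0.5;0 0 0 0 0 0 0.5;0 0 0 0 0 0 0.5;0 0 0 0 0 0 0.5")

```text
t: 10.7
tcp_pos: [0.5593, 0.2111, 0.1132]
tool_rot: [0.0, 1.0, 0.0, -0.0]
contact_force: [0.2, 0.4, -2.8]
finger_gap: 0.0579
gripper_force: 64.8
```

Emit:
apply_moves(targets="0 0 0 0 0 0 0.5;0 0 0 0 0 0 0.5;0 0 0 0 0 0 0.5;0 0 0 0 0 0 0.5")

```text
t: 11.03
tcp_pos: [0.5593, 0.2111, 0.1135]
tool_rot: [-0.0, 1.0, 0.0, -0.0]
contact_force: [0.9, 0.4, -2.8]
finger_gap: 0.058
gripper_force: 64.8
```

```bash
python3 -c "
from h import *
info()"
```

```text
t 11.03 tcp [0.5593 0.2111 0.1135] F [ 0.88  0.43 -2.83] M [ 0.053 -0.023 -0.015] gap 0.058 g 64.8
[[1.0, 0.0002, -0.0], [0.0002, -1.0, 0.0], [-0.0, -0.0, -1.0]]
```

Both readings are light so far. The gap of 58.0 mm differs from 59.4 mm on the first tin, so I look.

```bash
python3 -c "
from h import *
p,d=snapshot('scene');w,_=snapshot('wrist');a=cv2.resize(p[180:380,300:500],(400,400),interpolation=cv2.INTER_CUBIC)
b=cv2.resize(w[100:480,130:510],(400,400));cv2.imwrite('pics/s2.png',np.hstack([a,b]))"
```

```text
(no output)
```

View pics/s2.png

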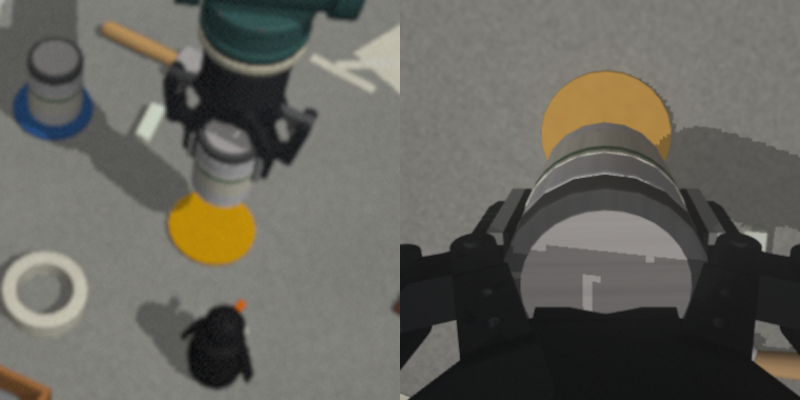

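The tin from the yellow coaster is held upright and centred, about 2.8 N, so it is light too. The tin on red should therefore be the heavy one. I set this one back.

Emit:
apply_moves(targets="0 0 0 0 0 8 0.5;0 0 0 0 0 15 0.5;0 0 0 0 0 20 0.5;0 0 0 0 0 15 0.5;0 0 0 0 0 10 0.5;0 0 0 0 0 6 0.5;0 0 0 0 0 3 0.5;0 0 0 0 0 0 0.5")

```text
t: 11.8
tcp_pos: [0.5593, 0.2111, 0.0362]
tool_rot: [0.0, 1.0, 0.0, -0.0]
contact_force: [0.3, -0.2, -2.5]
finger_gap: 0.058
gripper_force: 64.8
```

Emit:
apply_moves(targets="0 0 0 0 0 0.5 0.5;0 0 0 0 0 0.5 0.5;0 0 0 0 0 0 0.5;0 0 0 0 0 0 0.5;0 0 0 0 0 0 0.5")

```text
t: 12.22
tcp_pos: [0.5595, 0.2112, 0.0359]
tool_rot: [-0.0, 1.0, 0.0, 0.0]
contact_force: [0.5, -0.6, -3.5]
finger_gap: 0.0579
gripper_force: 64.8
```

```bash
python3 -c "
from h import *
info()"
```

```text
t 12.22 tcp [0.5595 0.2112 0.0359] F [ 0.51 -0.55 -3.55] M [ 0.043 -0.02   0.065] gap 0.0579 g 64.8
[[1.0, 0.0001, 0.0005], [0.0001, -1.0, 0.0002], [0.0005, -0.0002, -1.0]]
```

Emit:
apply_moves(targets="0 0 0 0 0 0.5 0.5;0 0 0 0 0 0.5 0.5;0 0 0 0 0 0 0.5;0 0 0 0 0 0 0.5")

```text
t: 12.55
tcp_pos: [0.5595, 0.2112, 0.0351]
tool_rot: [-0.0, 1.0, 0.0, 0.0]
contact_force: [-3.6, -1.3, 5.6]
finger_gap: 0.0583
gripper_force: 65.2
```

Emit:
apply_moves(targets="0 0 0 0 0 -0.2 0.5;0 0 0 0 0 0 1;0 0 0 0 0 0 1;0 0 0 0 0 0 1;0 0 0 0 0 0 1;0 0 0 0 0 0 1")

```text
t: 13.05
tcp_pos: [0.5594, 0.2112, 0.0346]
tool_rot: [-0.0, 1.0, 0.0, -0.0]
contact_force: [0.1, 0.1, -0.4]
finger_gap: 0.0851
gripper_force: 0.0
```

Emit:
apply_moves(targets="0 0 0 0 0 -10 1;0 0 0 0 0 -25 1;0 0 0 0 0 -35 1;0 0 0 0 0 -35 1;0 0 0 0 0 -15 1;0 0 0 0 0 0 1")

```text
t: 13.55
tcp_pos: [0.5608, 0.2117, 0.1601]
tool_rot: [-0.001, 1.0, 0.0, 0.003]
contact_force: [1.0, 0.2, 0.8]
finger_gap: 0.0851
gripper_force: 0.0
```

```bash
python3 -c "
from h import *
info(.514,-.2046,.034)"
```

```text
t 13.55 tcp [0.5608 0.2117 0.1601] F [1.01 0.17 0.83] M [ 0.011  0.008 -0.011] gap 0.0851 g 0.0
[[1.0, 0.0002, 0.0063], [0.0002, -1.0, 0.0021], [0.0063, -0.0021, -1.0]]
tool delta mm [-47.6 416.5 124.9]
```

Emit:
apply_moves(targets="0 0 0 -1.1 10 0 1;0 0 0 -3.6 33 0 1;0 0 0 -3.6 33 0 1;0 0 0 -3.6 33 0 1;0 0 0 -3.6 33 0 1;0 0 0 -3.6 33 0 1;0 0 0 -3.6 33 0 1")

```text
t: 14.13
tcp_pos: [0.5354, 0.0012, 0.1532]
tool_rot: [0.0, 1.0, 0.0, -0.001]
contact_force: [1.0, -0.2, 0.4]
finger_gap: 0.0854
gripper_force: 0.0
```

Emit:
apply_moves(targets="0 0 0 -3.6 33 0 1;0 0 0 -3.6 33 0 1;0 0 0 -3.6 33 0 1;0 0 0 -3.6 33 0 1;0 0 0 -3.6 33 0 1;0 0 0 -3.6 33 0 1;0 0 0 -1.1 10 0 1;0 0 0 0 0 0 1")

```text
t: 14.8
tcp_pos: [0.5127, -0.2071, 0.1532]
tool_rot: [-0.0, 1.0, -0.001, -0.001]
contact_force: [0.1, -0.5, 0.5]
finger_gap: 0.0855
gripper_force: 0.0
```

Emit:
apply_moves(targets="0 0 0 0 0 0 1;0 0 0 0 0 0 1")

```text
t: 14.97
tcp_pos: [0.5137, -0.2041, 0.154]
tool_rot: [-0.0, 1.0, 0.0, -0.0]
contact_force: [0.6, 0.9, 0.5]
finger_gap: 0.0854
gripper_force: 0.0
```

```bash
python3 -c "
from h import *
p,d=snapshot('top');print(tins('top',p,d))
info(.514,-.2046,.034)"
```

```text
{'blue': array([ 0.4908, -0.0049,  0.0432,  0.4892, -0.0025,  0.0298,  0.0879]), 'yellow': array([0.5598, 0.2098, 0.0444, 0.5596, 0.2108, 0.0302, 0.0878]), 'red': array([ 0.5027, -0.1755,  0.0297,  0.5109, -0.1861,  0.0148,  0.0865])}
t 15.02 tcp [ 0.5139 -0.2039  0.1542] F [-0.42 -0.3   0.43] M [-0.001 -0.008  0.006] gap 0.0854 g 0.0
[[1.0, 0.0011, -0.0006], [0.0011, -1.0, 0.0005], [-0.0006, -0.0005, -1.0]]
tool delta mm [  0.2   0.8 120.2]
```

Both tins are standing back on their places (lid heights unchanged). Now I grasp the third one.

Emit:
apply_moves(targets="0 0 0 0 0 10 1;0 0 0 0 0 25 1;0 0 0 0 0 36 1;0 0 0 0 0 30 1;0 0 0 0 0 15 1;0 0 0 0 0 5 1;0 0 0 0 0 0 1;0 0 0 0 0 0 1")

```text
t: 15.68
tcp_pos: [0.5145, -0.2046, 0.0345]
tool_rot: [0.0, 1.0, 0.0, 0.0]
contact_force: [1.4, -0.4, 0.4]
finger_gap: 0.0852
gripper_force: 0.0
```

Emit:
apply_moves(targets="0 0 0 0 0 0 0.5;0 0 0 0 0 0 0.5;0 0 0 0 0 0 0.5;0 0 0 0 0 0 0.5;0 0 0 0 0 0 0.5;0 0 0 0 0 0 0.5")

```text
t: 16.18
tcp_pos: [0.5147, -0.2048, 0.0355]
tool_rot: [0.0, 1.0, 0.0, 0.001]
contact_force: [-3.3, 5.0, 10.1]
finger_gap: 0.0595
gripper_force: 64.5
```

Emit:
apply_moves(targets="0 0 0 0 0 -5 0.5;0 0 0 0 0 -10 0.5;0 0 0 0 0 -15 0.5;0 0 0 0 0 -20 0.5;0 0 0 0 0 -15 0.5;0 0 0 0 0 -10 0.5;0 0 0 0 0 -5 0.5;0 0 0 0 0 0 0.5")

```text
t: 16.85
tcp_pos: [0.5143, -0.205, 0.1148]
tool_rot: [0.0, 1.0, 0.0, 0.001]
contact_force: [0.3, -0.9, -7.2]
finger_gap: 0.06
gripper_force: 66.6
```

Emit:
apply_moves(targets="0 0 0 0 0 0 0.5;0 0 0 0 0 0 0.5;0 0 0 0 0 0 0.5;0 0 0 0 0 0 0.5;0 0 0 0 0 0 0.5;0 0 0 0 0 0 0.5")

```text
t: 17.35
tcp_pos: [0.5139, -0.2048, 0.1134]
tool_rot: [-0.0, 1.0, 0.0, -0.0]
contact_force: [1.3, -0.2, -7.1]
finger_gap: 0.0594
gripper_force: 66.5
```

Emit:
apply_moves(targets="0 0 0 0 0 0 0.5;0 0 0 0 0 0 0.5;0 0 0 0 0 0 0.5;0 0 0 0 0 0 0.5")

```text
t: 17.68
tcp_pos: [0.514, -0.2049, 0.1137]
tool_rot: [-0.0, 1.0, 0.0, -0.0]
contact_force: [0.1, 0.4, -6.9]
finger_gap: 0.0591
gripper_force: 66.5
```

```bash
python3 -c "
from h import *
info()"
```

```text
t 17.68 tcp [ 0.514  -0.2049  0.1137] F [ 0.14  0.37 -6.9 ] M [ 0.023 -0.052  0.054] gap 0.0591 g 66.5
[[1.0, 0.0002, -0.0], [0.0002, -1.0, 0.0], [-0.0, -0.0, -1.0]]
```

It weighs 7 N, so it is the heaviest. I raise it so its underside is about 20 cm above the desk.

Emit:
apply_moves(targets="0 0 0 0 0 -8 0.5;0 0 0 0 0 -16 0.5;0 0 0 0 0 -22 0.5;0 0 0 0 0 -24 0.5;0 0 0 0 0 -22 0.5;0 0 0 0 0 -15 0.5;0 0 0 0 0 -8 0.5;0 0 0 0 0 0 0.5")

```text
t: 18.35
tcp_pos: [0.5145, -0.2051, 0.2306]
tool_rot: [0.001, 1.0, 0.0, 0.001]
contact_force: [0.1, -0.3, -6.7]
finger_gap: 0.0596
gripper_force: 66.9
```

Emit:
apply_moves(targets="0 0 0 0 0 0 0.5;0 0 0 0 0 0 0.5;0 0 0 0 0 0 0.5;0 0 0 0 0 0 0.5;0 0 0 0 0 0 0.5;0 0 0 0 0 0 0.5;0 0 0 0 0 0 0.5;0 0 0 0 0 0 0.5")

```text
t: 19.02
tcp_pos: [0.514, -0.2049, 0.2287]
tool_rot: [-0.0, 1.0, 0.0, -0.0]
contact_force: [-0.5, -0.8, -7.0]
finger_gap: 0.0591
gripper_force: 66.8
```

```bash
python3 -c "
from h import *
info()
p,d=snapshot('scene');cv2.imwrite('pics/s3.png',p)
print(tins('scene',p,d))"
```

```text
t 19.02 tcp [ 0.514  -0.2049  0.2287] F [-0.46 -0.83 -7.02] M [-0.018 -0.032  0.006] gap 0.0591 g 66.8
[[1.0, 0.0001, -0.0001], [0.0001, -1.0, 0.0], [-0.0001, -0.0, -1.0]]
{'blue': array([ 0.4935, -0.0032,  0.0421,  0.4863, -0.0022,  0.0322,  0.0855]), 'yellow': array([0.5614, 0.2106, 0.0443, 0.5589, 0.2109, 0.0313, 0.0851]), 'red': array([ 0.5141, -0.206 ,  0.0446,  0.    ,  0.    ,  0.    ,  0.    ])}
```

View pics/s3.png

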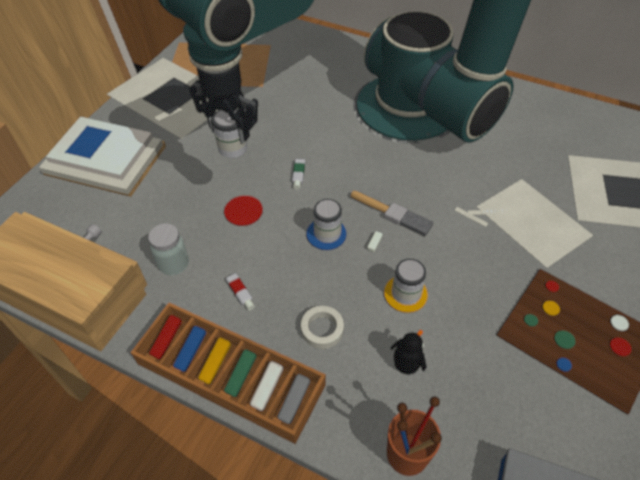

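The heavy tin is held upright at about (230,140), above the empty red coaster at (243,210). The tins on blue (326,220) and yellow (408,283) are standing, and the other objects have not moved.

```bash
python3 -c "
from cell import *
print(job_done())"
```

```text
the job is handed in; nothing more can be done
None
```

The job is handed in: the heaviest tin (about 7 N) was on the red coaster and is held upright and still about 20 cm above the desk, with the two lighter tins (about 3 N each) back on the blue and yellow coasters.

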